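Shut the drill bit case

ROBOT

A 6-joint arm with a two-finger parallel gripper is mounted at the origin on the work surface. World frame = base frame: x ahead of the robot, y to its left, z up, the work surface at z = 0. Lengths are in mm, angles in degrees, forces in N, time in s.
With the tool pointing down it reaches from about 350 to 975 mm from the base axis. Payload 7.1 kg.
Tool frame: the origin (TCP) lies midway between the tips of the shut fingers; the grasp point (between the pads) lies 19 mm behind it; z points along the fingers, y is the line along which they close (so a half turn about z gives the same grasp; the last joint's range is limited). The gripper opens to 88 mm and grips with 3 to 60 N. Pads are 20 mm wide; open, the fingers measure 115 mm over their backs; the gripper's body (75 mm by 178 mm) begins 61 mm behind the grasp point.
Start: joints at [71.62, 24.242, 93.386, -0, 62.372, -1.089], TCP at [185.743, 596.745, 222.675] pointing down, gripper open.
Joint ranges: [-172.04, 172.04], [-51.8, 120.97], [4.93, 147.93], [-75.15, 255.16], [6.16, 154.13], [-145.62, 145.62]. Speed limits (degrees/s): [136.94, 136.94, 172.46, 180, 180, 180].

INTERFACE

Orientations are given as [roll, pitch, yaw] about the fixed x, y, z axes, in that order (R = Rz(yaw) Ry(pitch) Rx(roll)).
In Python, from rig import bot gives the robot as it stands.
- The arm moves only by the tool jog_arm, never from a script. Its argument "targets" is a list that holds one entry, the list of rows, each a list of 7 numbers: the shift along the tool's x, y, z in m, then the turn, a rotation vector about the tool's x, y, z in degrees, then the finger opening in m, from 0 to 0.0878. In form: [[[x, y, z, rx, ry, rz, claw], ...]]. A call has 1 to 8 rows; each row shifts and turns the commanded pose from where the row before left it, along the tool's axes as they then stand; what a row does not reach is not made up. A row lasts 1/12 s, in which the tool goes at most 41.7 mm and 7.16 degrees, less where a joint would pass 70% of its speed; a pose out of reach is approached as far as the arm can. A call with a gripper value outside its range is refused whole. The fingers move at their own pace and stop on an object; "newtons" is the grip in N (left out, the last holds). Time passes only in rows, so rows that do not move let the fingers close. It gives the time, the measured TCP pose, the force, the opening and the grip force at its end, in the units of the state.
- bot.get_state(): the state, without advancing time (a new reading comes with each control period).
- bot.read_camera(name): name is "scene" or "top" or "wrist"; returns a dict with "frame" (420x560x3 uint8, blue, green, red), "z_map" (420x560 float32, mm along the optical axis (not along the pixel's ray), 0 where there is no reading), "fx", "fy", "cx", "cy" (pixels), "distortion" ([k1, k2, p1, p2, k3] as OpenCV has them; the pictures are not rectified), "extrinsics" (4x4, takes a point from camera to world coordinates). Camera axes: x right, y down, z forward; pixel columns grow to the right and rows downward; lengths in mm; the calibration is good to about 2 mm. A picture is of the moment at which its call begins.
- bot.job_done(): hands the job in; it is judged then, once.
The state is a dict: "time": time; "joint_pos": joint angles; "qvel": joint speeds; "joint_efforts": joint torques, N m; "ee_pos": TCP position; "ee_rot": TCP orientation; "ft_force": force on the tool from outside, world axes, zero at the start; "moment": the same for the moment, N m; "grip_width": finger opening in mm; "grip_force": force on a finger pad.
Only numpy, scipy, OpenCV 4.12 (cv2) and the standard library are available. Lean on these libraries where they do the work, as an engineer would, in place of code of your own. Each camera call takes 0.05 s, during which the arm holds its last target. There are 200 camera calls.

TASK

Close up the drill bit case: push its upright bit rack all the way down into the tray first, and only then push the standing cover shut over it until it is fully closed. Leave the case where it stands and do not disturb the spray can, the tape measure or the screwdriver beside it.

Things in the scene. Friction and masses are not known exactly. Their poses are not given: they have to be found in the camera images.
- case: black open tray of the drill bit case, loose on the bench, 180 (x) x 260 (y) x 55 mm tall, walls 5 mm, 2.7 to 3.2 kg with its rack and cover. Origin at the centre of its underside, on the bench. Its own +x points to the wall that carries the cover's hinge; its -x wall faces roughly to the robot.
- rack_hinge (a point): middle of the hinge axis of the bit rack, 65 mm from the tray's centre towards its -x and 26 mm above the bench; the axis runs along the tray's y.
- rack_pad (a point): centre of the face of the orange push pad in the middle of the grey bit rack. The rack is 100 mm long from its hinge, 220 mm wide, 6 mm thick, its free edge orange, with brass drill bits clipped left and right of the pad. The pad is 70 mm long x 50 mm wide, its centre 60 mm from the hinge, its face 18 mm off the hinge plane. With the rack upright the pad faces the tray's -x; folded flat it faces up, 44 mm above the bench.
- rack (a joint): angle of the bit rack: 0 = folded flat in the tray, 1.57 = standing upright on the hinge (starts at 1.3 to 1.6). It folds down away from its upright towards the tray's +x. Friction hinge of 0.22 N m: it stays where it is left. Stop at 0.
- cover_hinge (a point): middle of the hinge axis of the cover, on the tray's +x rim, 90 mm from the tray's centre and 55 mm above the bench; the axis runs along the tray's y.
- cover_edge (a point): middle of the free edge of the yellow cover, on its outer face, 180 mm from the hinge. The cover is a flat panel 180 x 260 mm and 5 mm thick (outer face 5 mm off the hinge plane) with a 4 mm lip along the free edge that hangs 11 mm inward. While the cover stands open, its outer face looks to the tray's +x; shut, it looks up, 60 mm above the bench.
- cover (a joint): angle of the cover: 0 = shut on the tray's rim, 1.57 = standing upright (starts at 1.5 to 1.75). It shuts towards the tray's -x. Friction hinge of 0.33 N m: it stays where it is left. Stop at 0.
- spray: white and red spray can, 56 mm across, 140 mm tall, loose; origin at the centre of its underside.
- tape: yellow and black tape measure standing on its edge, 65 x 34 x 62 mm, loose; origin at the centre of its underside.
- driver: red-handled screwdriver 200 mm long, 26 mm thick, lying on the bench along its own x (tip at +x), loose; origin under its middle, on the bench.
Mind the look-alikes: they are no part of the job. Of the things shaped like the tape, the yellow one is meant.

How it is judged:
By the outcome, as a careful person would: the job done as asked, in the order asked, and still so for the second after the job is handed in, with the robot touching nothing.
It also fails if it takes over 53 s, if anything falls off the work surface, if the arm or the gripper's body presses on something with over 40 N, if the wrist force passes 120 N, or if a joint passes its speed limit or range.

## Working session

There is one attempt and no reset: what is moved stays moved. The work goes in short steps, Python scripts to look and compute and a tool call to move; the robot and the scene stay as the last step left them, time stands still between calls to the robot, and variables do not carry over. Pictures are saved under pics/ and viewed, at most 10 in all, crops included, and the job is handed in when it is done.

Besides the shell and the picture viewer there is one more tool, called after "Request:" as a command line: name --argument value ..., lists and objects as JSON in quotes. jog_arm: Moves the arm, as the interface text tells. Its arguments: {"type":"object","properties":{"targets":{"type":"array","items":{"type":"array","items":{"type":"array","items":{"type":"number"}}}},"newtons":{"type":"number"}},"required":["targets"]}

```bash
mkdir -p pics; cat > h.py <<'E'
import numpy as np, cv2
from rig import bot
def pts(c):
    h,w=c["z_map"].shape
    K=np.array([[c["fx"],0,c["cx"]],[0,c["fy"],c["cy"]],[0,0,1.]])
    u,v=np.meshgrid(np.arange(w),np.arange(h))
    n=cv2.undistortPoints(np.stack([u,v],-1).reshape(-1,1,2).astype(float),K,np.array(c["distortion"],float)).reshape(h,w,2)
    z=c["z_map"]; P=np.dstack([n[...,0]*z,n[...,1]*z,z])
    E=np.array(c["extrinsics"]); W=P@E[:3,:3].T+E[:3,3]; W[z==0]=np.nan
    return W
E
python3 - <<'E'
from h import *
s=bot.get_state();print(s)
for n in("scene","top"):
    c=bot.read_camera(n);np.save(n+".npy",c,allow_pickle=True);cv2.imwrite(f"pics/{n}0.png",c["frame"]);print(np.round(c["extrinsics"],2).tolist())
E
```

```text
{'time': 0.0, 'joint_pos': array([ 7.16189307e+01,  2.42852544e+01,  9.34316030e+01, -1.97984448e-03,
        6.23745239e+01, -1.08850720e+00]), 'qvel': array([-0.02492952,  0.05840578, -0.0849405 ,  0.02258397,  0.03977798,
        0.03792585]), 'joint_efforts': array([ 1.57900737e-03, -5.44625902e+01, -2.73673171e+01,  6.45114155e-02,
        2.27497896e-02, -9.62155173e-05]), 'ee_pos': array([185.5843089 , 596.21057472, 221.89158107]), 'ee_rot': array([-1.79908602e+02,  1.63941013e-05,  1.62708357e+02]), 'ft_force': array([ 1.01727369, -0.74732692,  0.93515964]), 'moment': array([-0.02831974,  0.00227243, -0.00071562]), 'grip_force': 0.0, 'grip_width': 88.07128303797452}
[[0.74, 0.48, -0.47, 1206.82], [0.67, -0.53, 0.52, -677.03], [-0.0, -0.7, -0.72, 1027.92], [0.0, 0.0, 0.0, 1.0]]
[[0.01, -0.99, 0.13, 391.81], [-1.0, -0.01, -0.0, 2.93], [0.0, -0.13, -0.99, 1503.93], [0.0, 0.0, 0.0, 1.0]]
```

View pics/scene0.png

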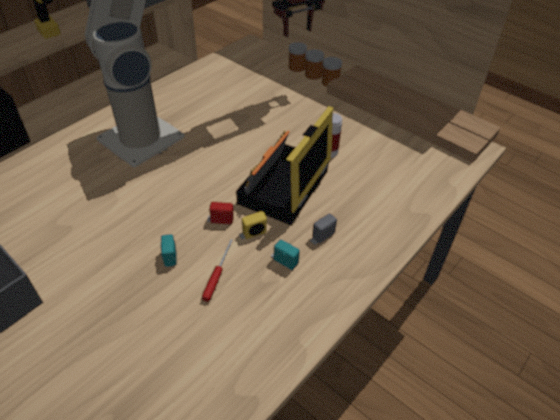

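View pics/top0.png

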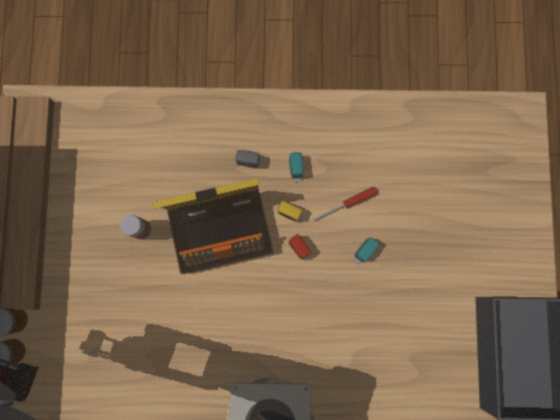

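The top view shows the case at about (220,230), with the yellow cover edge from (157,204) to (258,184) and the orange rack edge from (180,252) to (262,237). The can is at (135,228) and the screwdriver at (345,204). Five things are shaped like the tape: yellow (290,211), red (300,246), teal (296,165), teal (367,250) and grey (248,158). The yellow one at (290,211) fits. I only need to avoid it, not grasp anything.

```bash
python3 - <<'E'
from h import *
for n in("top","scene"):
    c=np.load(n+".npy",allow_pickle=True).item();W=pts(c)
    H=cv2.cvtColor(c["frame"],cv2.COLOR_BGR2HSV);h,s,v=cv2.split(H)
    hs={"yellow":(h>=22)&(h<=32)&(s>180)&(v>90),"orange":(h>=3)&(h<=14)&(s>190)&(v>90),"black":(v<60)&(s<110),"white":(s<70)&(v>90)}
    for k,m in hs.items():
        m=m&(W[...,0]>350)&(W[...,0]<850)&(W[...,1]>-150)&(W[...,1]<520)&(W[...,2]>12)
        l,L,st,_=cv2.connectedComponentsWithStats(m.astype(np.uint8))
        for i in range(1,l):
            if st[i,4]<40: continue
            P=W[L==i];P=P[~np.isnan(P[:,0])]
            lo,hi=np.percentile(P,[2,98],axis=0)
            r=cv2.minAreaRect(P[:,:2].astype(np.float32))
            print(n,k,st[i].tolist(),"med",np.median(P,0).round(),"lo",lo.round(),"hi",hi.round(),"rect",np.round(cv2.boxPoints(r)).tolist())
c=np.load("scene.npy",allow_pickle=True).item()["frame"][90:260,190:390]
cv2.imwrite("pics/crop.png",cv2.resize(c,None,fx=3.5,fy=3.5,interpolation=cv2.INTER_CUBIC))
E
```

```text
top black [197, 189, 20, 13, 154] med [590. 160. 242.] lo [577. 139. 237.] hi [602. 182. 246.] rect [[574.0, 181.0], [585.0, 135.0], [605.0, 139.0], [595.0, 186.0]]
top black [169, 190, 103, 63, 770] med [578. 169.  29.] lo [474.   7.  13.] hi [630. 282.  60.] rect [[403.0, 247.0], [464.0, -2.0], [638.0, 41.0], [577.0, 290.0]]
top black [201, 252, 66, 17, 113] med [440.  99.  55.] lo [417.  18.  21.] hi [460. 189.  61.] rect [[416.0, 191.0], [458.0, 14.0], [466.0, 16.0], [424.0, 193.0]]
top black [178, 255, 8, 17, 44] med [431. 250.  36.] lo [409. 236.  12.] hi [451. 257.  64.] rect [[406.0, 246.0], [410.0, 230.0], [456.0, 241.0], [452.0, 257.0]]
top white [235, 150, 24, 12, 210] med [730.  74.  62.] lo [715.  46.  55.] hi [746. 102.  68.] rect [[712.0, 43.0], [745.0, 41.0], [750.0, 103.0], [718.0, 106.0]]
top white [120, 215, 21, 22, 345] med [524. 367. 139.] lo [500. 344. 128.] hi [548. 390. 145.] rect [[492.0, 382.0], [509.0, 334.0], [557.0, 352.0], [540.0, 400.0]]
scene black [304, 126, 13, 10, 65] med [594. 160. 242.] lo [582. 143. 239.] hi [606. 182. 246.] rect [[579.0, 181.0],
[... 661 characters left out ...]
25.0, -39.0], [627.0, 38.0], [593.0, 82.0]]
scene black [282, 210, 14, 12, 48] med [632.  39.  31.] lo [613.  33.  15.] hi [640.  62.  56.] rect [[612.0, 34.0], [632.0, 22.0], [652.0, 56.0], [632.0, 68.0]]
scene black [313, 222, 23, 21, 230] med [743.  48.  35.] lo [717.  39.  13.] hi [750.  91.  57.] rect [[714.0, 44.0], [735.0, 30.0], [769.0, 80.0], [748.0, 94.0]]
scene white [332, 114, 10, 19, 146] med [544. 366. 138.] lo [519. 286. 105.] hi [576. 391. 212.] rect [[512.0, 388.0], [576.0, 284.0], [602.0, 300.0], [537.0, 404.0]]
scene white [314, 213, 23, 16, 186] med [730.  75.  62.] lo [714.  46.  57.] hi [747. 102.  66.] rect [[708.0, 47.0], [742.0, 42.0], [750.0, 102.0], [716.0, 106.0]]
```

View pics/crop.png

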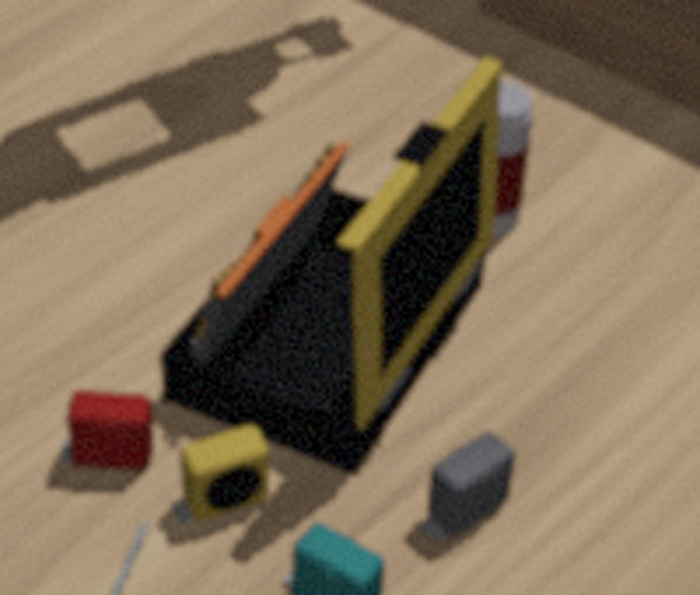

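The crop shows the orange rack edge upright with its pad in the middle, and the yellow cover standing with a black clip mid-edge. The yellow tape with the black disc stands close to the tray's -y wall. My yellow and orange thresholds were too tight, so I'll measure again.

```bash
python3 - <<'E'
from h import *
for n in("top","scene"):
    c=np.load(n+".npy",allow_pickle=True).item();W=pts(c)
    H=cv2.cvtColor(c["frame"],cv2.COLOR_BGR2HSV);h,s,v=cv2.split(H)
    if n=="top": print(H[196,180],H[245,200],H[211,290],H[250,222])
    hs={"yellow":(h>=22)&(h<=32)&(s>150)&(v>60),"orange":(h>=3)&(h<=14)&(s>160)&(v>80),"red":((h<3)|(h>172))&(s>150)&(v>50)}
    for k,m in hs.items():
        m=m&(W[...,0]>350)&(W[...,0]<850)&(W[...,1]>-250)&(W[...,1]<520)&(W[...,2]>8)
        l,L,st,_=cv2.connectedComponentsWithStats(m.astype(np.uint8))
        for i in range(1,l):
            if st[i,4]<30: continue
            P=W[L==i]
            lo,hi=np.percentile(P,[2,98],axis=0)
            f=np.polyfit(P[:,1],P[:,0],1)
            print(n,k,st[i].tolist(),"med",np.median(P,0).round(),"lo",lo.round(),"hi",hi.round(),"yaw",np.degrees(np.arctan(-f[0])).round(1),"rect",np.round(cv2.boxPoints(cv2.minAreaRect(P[:,:2].astype(np.float32)))).tolist())
            if k=="yellow" and st[i,4]>150:
                t=P[P[:,2]>np.percentile(P[:,2],98)-14]; print("  top",np.round(cv2.boxPoints(cv2.minAreaRect(t[:,:2].astype(np.float32)))).tolist(),t.mean(0).round())
E
```

```text
[ 22 149 170] [17 66 54] [ 23 173 172] [ 11 174 117]
top yellow [216, 179, 42, 16, 296] med [613.  86. 239.] lo [595.  40. 131.] hi [630. 137. 244.] yaw 13.9 rect [[592.0, 137.0], [617.0, 35.0], [634.0, 40.0], [609.0, 142.0]]
  top [[591.0, 135.0], [617.0, 35.0], [632.0, 39.0], [606.0, 139.0]] [612.  87. 239.]
top yellow [154, 194, 42, 14, 276] med [576. 235. 238.] lo [561. 188. 133.] hi [591. 283. 244.] yaw 13.4 rect [[556.0, 283.0], [580.0, 183.0], [598.0, 188.0], [574.0, 288.0]]
  top [[556.0, 284.0], [580.0, 183.0], [595.0, 187.0], [572.0, 287.0]] [575. 235. 239.]
top yellow [278, 201, 24, 19, 262] med [579. -49.  62.] lo [557. -77.  55.] hi [601. -19.  69.] yaw -17.7 rect [[551.0, -70.0], [582.0, -84.0], [607.0, -27.0], [577.0, -13.0]]
  top [[551.0, -70.0], [581.0, -83.0], [607.0, -27.0], [577.0, -13.0]] [579. -48.  62.]
top orange [345, 194, 16, 12, 95] med [ 615. -229.   24.] lo [ 601. -249.   18.] hi [ 630. -207.   30.] yaw 23.7 rect [[596.0, -211.0], [617.0, -255.0], [633.0, -248.0], [612.0, -203.0]]
top orange [179, 233, 83, 25, 433] med [471. 130. 123.] lo [451.  36.  46.
[... 728 characters left out ...]
[252, 132, 36, 43, 188] med [478. 128. 125.] lo [457.  30. 112.] hi [507. 224. 129.] yaw 14.1 rect [[440.0, 232.0], [494.0, 22.0], [512.0, 27.0], [459.0, 237.0]]
scene red [333, 135, 6, 15, 41] med [550. 358.  67.] lo [546. 350.  38.] hi [555. 366.  92.] yaw -11.9 rect [[545.0, 350.0], [554.0, 348.0], [558.0, 367.0], [549.0, 369.0]]
scene red [211, 203, 22, 21, 366] med [491. -83.  53.] lo [ 464. -104.   11.] hi [514. -58.  66.] yaw -37.8 rect [[453.0, -83.0], [472.0, -109.0], [520.0, -73.0], [501.0, -47.0]]
scene red [210, 267, 11, 18, 104] med [ 620. -229.   24.] lo [ 607. -249.   17.] hi [ 634. -208.   30.] yaw 24.4 rect [[598.0, -210.0], [621.0, -256.0], [637.0, -248.0], [614.0, -202.0]]
```

Request:
jog_arm --targets '[[[0,0,0,0,0,-6.22,0],[0,0,0,0,0,-6.22,0],[0,0,0,0,0,-6.22,0],[0,0,0,0,0,-6.22,0],[0,0,0,0,0,-6.22,0],[-0.0075,-0.04,0,0,0,0,0],[-0.0075,-0.04,0,0,0,0,0],[-0.0075,-0.04,0,0,0,0,0]]]' --newtons 20

```text
time: 0.77
ee_pos: [236.1, 484.2, 222.0]
ee_rot: [-179.9, -0.0, -166.1]
ft_force: [-0.3, -0.4, -0.8]
grip_width: 37.6
grip_force: 0.0
```

Request:
jog_arm --targets '[[[-0.0075,-0.04,0,0,0,0,0],[-0.0075,-0.04,0,0,0,0,0],[-0.0075,-0.04,0,0,0,0,0],[-0.0075,-0.04,0,0,0,0,0],[-0.0075,-0.04,0,0,0,0,0],[-0.0075,-0.04,0,0,0,0,0],[-0.0075,-0.04,0,0,0,0,0],[-0.0075,-0.04,0,0,0,0,0]]]'

```text
time: 1.43
ee_pos: [371.0, 187.3, 222.7]
ee_rot: [-180.0, 0.0, -166.2]
ft_force: [0.2, 0.8, -0.7]
grip_width: 0.3
grip_force: 0.0
```

Request:
jog_arm --targets '[[[-0.006,-0.037,0,0,0,0,0],[-0.006,-0.037,0,0,0,0,0],[0,0,0.034,0,0,0,0],[0,0,0.034,0,0,0,0],[0,0,0.034,0,0,0,0],[0,0,0.034,0,0,0,0],[0,0,0,0,0,0,0],[0,0,0,0,0,0,0]]]'

```text
time: 2.1
ee_pos: [398.6, 119.7, 85.6]
ee_rot: [-180.0, -0.3, -166.2]
ft_force: [0.1, 0.9, -0.7]
grip_width: 0.6
grip_force: 0.0
```

```bash
cat > st.py <<'E'
from h import *
a=np.radians(13.8);p=bot.get_state();x,y,z=p["ee_pos"]
print("s,t,z rel case:",round(np.cos(a)*x+np.sin(a)*y-541,1),round(-np.sin(a)*x+np.cos(a)*y-15,1),round(z,1),p["time"],p["ft_force"].round(1))
E
python3 st.py; python3 - <<'E'
from h import *
c=bot.read_camera("wrist");cv2.imwrite("pics/w1.png",c["frame"])
E
```

```text
s,t,z rel case: -125.3 6.2 85.6 2.1 [ 0.1  0.9 -0.7]
```

View pics/w1.png

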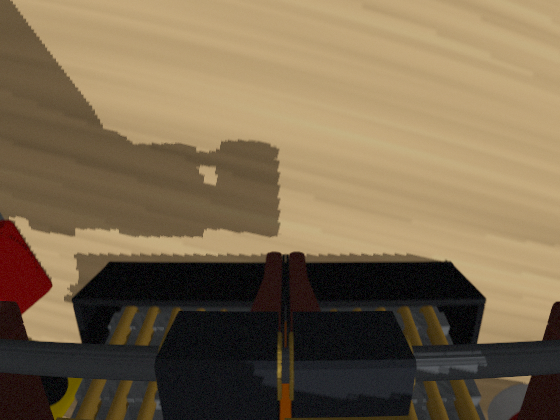

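Request:
jog_arm --targets '[[[-0.023,0,-0.011,0,0,0,0],[-0.012,0,-0.01,0,0,0,0],[-0.01,0,0,0,0,0,0],[-0.01,0,0.001,0,0,0,0],[-0.01,0,0.001,0,0,0,0],[-0.01,0,0.002,0,0,0,0],[-0.01,0,0.004,0,0,0,0],[-0.008,0,0.004,0,0,0,0]]]'

```text
time: 2.82
ee_pos: [491.2, 142.6, 95.0]
ee_rot: [180.0, -0.0, -166.2]
ft_force: [-1.5, 0.5, 0.6]
grip_width: 0.5
grip_force: 0.9
```

```bash
python3 st.py; python3 - <<'E'
from h import *
c=bot.read_camera("scene");f=c["frame"][90:260,190:390]
cv2.imwrite("pics/s2.png",cv2.resize(f,None,fx=3,fy=3))
E
```

```text
s,t,z rel case: -30.0 6.3 95.0 2.8167 [-1.5  0.5  0.6]
```

View pics/s2.png

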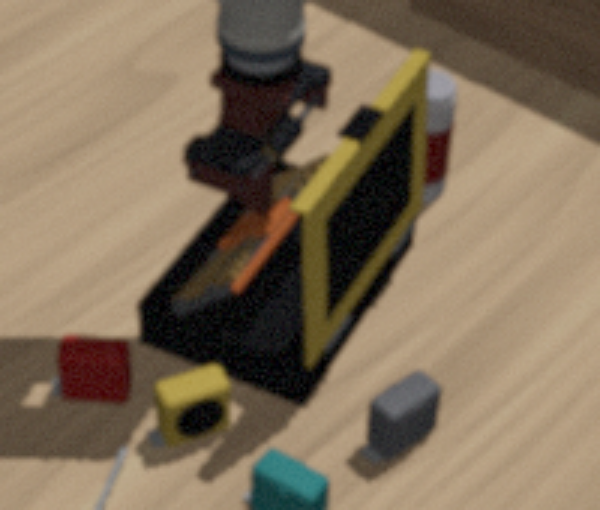

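The crop shows the rack folding at about 45 degrees, with the fingertips on its orange pad. The case hasn't shifted.

Request:
jog_arm --targets '[[[-0.008,0,0.006,0,0,0,0],[-0.007,0,0.007,0,0,0,0],[-0.006,0,0.008,0,0,0,0],[-0.006,0,0.009,0,0,0,0],[-0.004,0,0.009,0,0,0,0],[-0.003,0,0.008,0,0,0,0],[0,0,0.005,0,0,0,0],[0,0,0,0,0,0,0]]]'

```text
time: 3.53
ee_pos: [524.3, 150.6, 44.3]
ee_rot: [-180.0, 0.0, -166.2]
ft_force: [-1.8, -0.2, 10.5]
grip_width: 0.4
grip_force: 5.0
```

Request:
jog_arm --targets '[[[0,0,0.001,0,0,0,0],[0,0,0.001,0,0,0,0],[0,0,0,0,0,0,0]]]'

```text
time: 3.78
ee_pos: [524.3, 150.6, 44.1]
ee_rot: [-180.0, 0.1, -166.2]
ft_force: [-7.5, -1.9, 30.5]
grip_width: 0.6
grip_force: 15.4
```

Request:
jog_arm --targets '[[[0,0,-0.015,0,0,0,0],[0.01,0,-0.035,0,0,0,0],[0.015,0,-0.04,0,0,0,0],[0.015,0,-0.04,0,0,0,0],[0.005,0,-0.04,0,0,0,0],[0,0,-0.04,0,0,0,0],[0,0,-0.04,0,0,0,0],[0,0,-0.02,0,0,0,0]]]'

```text
time: 4.45
ee_pos: [482.0, 140.3, 314.5]
ee_rot: [180.0, 0.4, -166.2]
ft_force: [1.3, -0.3, 0.4]
grip_width: 0.4
grip_force: 0.0
```

```bash
python3 st.py; python3 - <<'E'
from h import *
c=bot.read_camera("scene");f=c["frame"][90:260,190:390]
cv2.imwrite("pics/s3.png",cv2.resize(f,None,fx=3,fy=3))
W=pts(c);H=cv2.cvtColor(c["frame"],cv2.COLOR_BGR2HSV);h,s,v=cv2.split(H)
a=np.radians(13.8)
S=np.cos(a)*W[...,0]+np.sin(a)*W[...,1]-541;T=-np.sin(a)*W[...,0]+np.cos(a)*W[...,1]-15
m=(h>=3)&(h<=14)&(s>160)&(v>60)&(abs(S)<90)&(abs(T)<130)&(W[...,2]<140)
print("orange",m.sum(),np.nanpercentile(W[...,2][m],[10,50,90]),np.nanmedian(S[m]))
m=(h>=20)&(h<=32)&(s>140)&(v>60)&(abs(T)<140)&(S>40)&(S<130)&(W[...,2]>50)
for z in range(60,245,30):
    k=m&(abs(W[...,2]-z)<15); print(z,k.sum(),np.percentile(S[k],[10,50,90]).round(1), np.percentile(T[k],[2,98]).round())
E
```

```text
s,t,z rel case: -39.4 6.2 314.5 4.45 [ 1.3 -0.3  0.4]
orange 279 [37.40923675 44.08124633 47.19344355] -4.317569524810779
60 143 [92.1 93.4 94.4] [-127.  117.]
90 148 [91.2 92.5 93.6] [-128.  119.]
120 101 [89.2 90.4 91.7] [-130.  130.]
150 86 [87.3 88.8 89.9] [-128.  128.]
180 84 [86.  87.2 88.4] [-129.  119.]
210 262 [84.1 85.3 86.6] [-128.  112.]
240 419 [73.5 82.4 85.1] [-127.  121.]
```

View pics/s3.png

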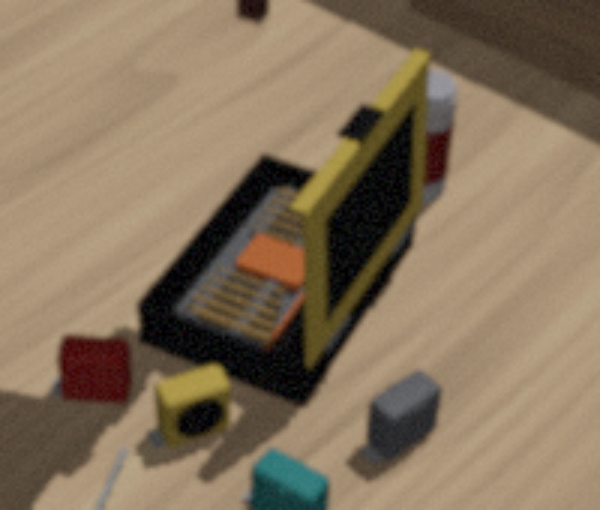

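The rack lies flat: its orange pad is at z ≈ 44, around (272,260) in the crop. The cover is still upright. Next I go behind the cover.

Request:
jog_arm --targets '[[[-0.038,0,0,0,0,0,0],[-0.038,0,0,0,0,0,0],[-0.038,0,0,0,0,0,0],[-0.038,0,0,0,0,0,0],[-0.038,0,0,0,0,0,0],[0,0,0.03,0,0,0,0],[0,0,0.035,0,0,0,0],[0,0,0.035,0,0,0,0]]]'

```text
time: 5.17
ee_pos: [665.8, 185.4, 207.6]
ee_rot: [-180.0, 0.1, -166.2]
ft_force: [0.2, -0.1, 0.4]
grip_width: 0.4
grip_force: 0.0
```

```bash
python3 st.py
```

```text
s,t,z rel case: 149.8 6.2 207.6 5.1667 [ 0.2 -0.1  0.4]
```

Request:
jog_arm --targets '[[[0.03,0,0.005,0,0,0,0],[0.02,0,0.001,0,0,0,0],[0.015,0,0.001,0,0,0,0],[0.015,0,0.003,0,0,0,0],[0.016,0,0.004,0,0,0,0],[0.014,0,0.006,0,0,0,0],[0.014,0,0.007,0,0,0,0],[0.014,0,0.01,0,0,0,0]]]'

```text
time: 5.83
ee_pos: [531.2, 152.3, 172.5]
ee_rot: [-180.0, 0.1, -166.2]
ft_force: [1.4, 0.2, 1.7]
grip_width: 0.2
grip_force: 0.8
```

```bash
python3 st.py; python3 - <<'E'
from h import *
c=bot.read_camera("scene");f=c["frame"][60:260,170:390]
cv2.imwrite("pics/s4.png",cv2.resize(f,None,fx=2.8,fy=2.8))
E
```

```text
s,t,z rel case: 11.2 6.2 172.5 5.8333 [1.4 0.2 1.7]
```

View pics/s4.png

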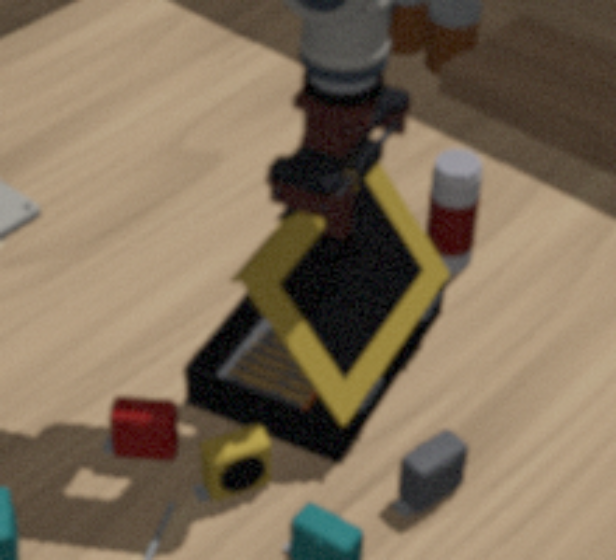

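The crop shows the cover at about 50 degrees, with the fingertips on its outer face and nothing else disturbed.

Request:
jog_arm --targets '[[[0.011,0,0.008,0,0,0,0],[0.011,0,0.009,0,0,0,0],[0.009,0,0.011,0,0,0,0],[0.008,0,0.012,0,0,0,0],[0.006,0,0.012,0,0,0,0],[0.006,0,0.012,0,0,0,0],[0.004,0,0.012,0,0,0,0],[0.003,0,0.013,0,0,0,0]]]'

```text
time: 6.55
ee_pos: [474.8, 138.5, 83.0]
ee_rot: [-180.0, 0.0, -166.2]
ft_force: [1.0, -0.2, 0.5]
grip_width: 0.7
grip_force: 0.5
```

Request:
jog_arm --targets '[[[0.002,0,0.01,0,0,0,0],[0.001,0,0.007,0,0,0,0],[0,0,0.004,0,0,0,0],[0,0,0.002,0,0,0,0],[0,0,0,0,0,0,0]]]'

```text
time: 6.97
ee_pos: [471.6, 137.7, 60.9]
ee_rot: [-180.0, -0.1, -166.2]
ft_force: [-0.7, 0.1, 0.3]
grip_width: 0.5
grip_force: 0.3
```

Request:
jog_arm --targets '[[[0,0,0.001,0,0,0,0],[0,0,0.001,0,0,0,0],[0,0,0.001,0,0,0,0],[0,0,0,0,0,0,0]]]'

```text
time: 7.3
ee_pos: [471.8, 137.8, 60.4]
ee_rot: [-180.0, -0.0, -166.2]
ft_force: [-11.3, -2.7, 37.2]
grip_width: 0.5
grip_force: 18.4
```

Hard stop reached at z ≈ 60, so the cover is closed. I'll lift straight up and check.

Request:
jog_arm --targets '[[[0,0,-0.01,0,0,0,0],[0,0,-0.03,0,0,0,0],[0,0,-0.04,0,0,0,0],[0,0,-0.04,0,0,0,0],[0,0,-0.04,0,0,0,0],[0,0,-0.04,0,0,0,0],[0,0,0,0,0,0,0],[0,0,0,0,0,0,0]]]'

```text
time: 7.97
ee_pos: [473.4, 138.2, 260.4]
ee_rot: [180.0, 0.4, -166.2]
ft_force: [0.3, 0.2, -1.5]
grip_width: 0.7
grip_force: 0.0
```

```bash
python3 st.py; python3 - <<'E'
from h import *
c=bot.read_camera("scene");f=c["frame"][60:260,170:390]
cv2.imwrite("pics/s5.png",cv2.resize(f,None,fx=2.8,fy=2.8))
W=pts(c);H=cv2.cvtColor(c["frame"],cv2.COLOR_BGR2HSV);h,s,v=cv2.split(H)
a=np.radians(13.8)
S=np.cos(a)*W[...,0]+np.sin(a)*W[...,1]-541;T=-np.sin(a)*W[...,0]+np.cos(a)*W[...,1]-15
m=(h>=20)&(h<=32)&(s>140)&(v>60)&(abs(T)<140)&(abs(S)<130)&(W[...,2]>40)
for s0 in(-80,0,80):
    k=m&(abs(S-s0)<15);print(s0,k.sum(),np.median(W[...,2][k]))
print(np.percentile(S[m],[1,99]),np.percentile(T[m],[1,99]))
E
```

```text
s,t,z rel case: -48.3 6.3 260.4 7.9667 [ 0.3  0.2 -1.5]
-80 479 61.436053872471575
0 181 61.209977079648866
80 564 61.05558738020511
[-89.75947143  89.33531732] [-129.24599251  123.7816992 ]
```

View pics/s5.png

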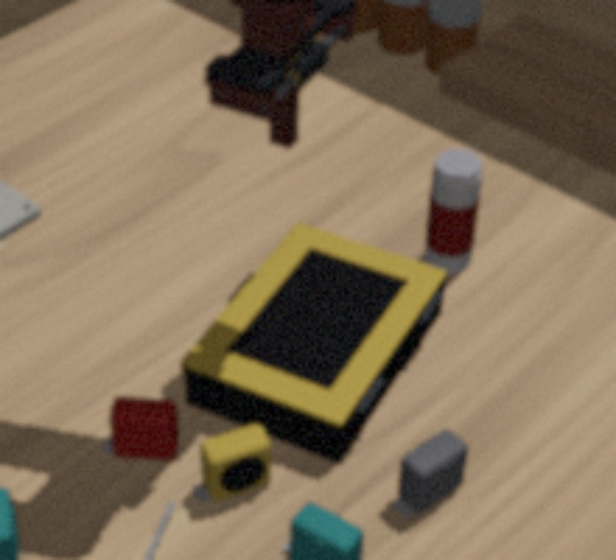

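The crop shows the cover lying flat, corners about (300,226) to (340,425), at an even z ≈ 61. The case and its neighbours haven't moved and the arm is clear.

```bash
python3 -c "
from rig import bot
print(bot.job_done())"
```

```text
the job is handed in; nothing more can be done
None
```

The bit rack was pushed fully down first, then the cover was pushed fully shut over it; the case and the things beside it stayed where they were, and the job was handed in at about 8 s.

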